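Load the bracket weld jig

TASK

Load the weld jig on the bench for tacking: lay the four-hole base plate down flat on the jig's two rest bars, with both locating dowels through its holes, then take the T-shaped cleat from the leaning rack and stand it upright on the plate, narrow foot down, with its two ears in the slots of the jig's posts. Lower both pieces in under control rather than dropping them, let go, and leave the hammer, the wire brush and the tin where they are.

Things in the scene. Friction and masses are not known exactly. Their poses are not given: they have to be found in the camera images.
- jig_seat (a point): Weld jig, fixed: dark steel base 130 x 180 x 12 mm (x by y, z up). This point: middle of the rest plane, 20 mm above the bench, the top of two rest bars (60 mm along x, 20 along y, at y = +-32 mm, 8 mm high). The base plate lies centred here, 64 mm side along x; the cleat stands on it in the plane x = 0, width along y. Between the bars 44 mm is free down to the base.
- dowel_a (a point): Tip centre of one dowel, at jig_seat (-20, +30, +14) mm; same axes as jig_seat. Upright steel pin, diameter 10 mm for 8 mm above the rest plane, then tapering over 6 mm to 5 mm across at this tip.
- dowel_b (a point): Tip centre of the other, equal dowel, at jig_seat (+20, -30, +14) mm.
- slot_a (a point): Slot of one steel post, fixed to the jig (post 36 mm along x; y from 50 to 66 mm of jig_seat). This point: middle of the slot's mouth on the post's top and inner face, jig_seat (0, +50, +56) mm. The upright slot is open at the top and towards the other post, 9.4 mm wide along x with a lead-in 3 mm wide each side over the top 6 mm, 11 mm deep along y, running down to the base.
- slot_b (a point): The same for the opposite, facing post: jig_seat (0, -50, +56) mm. The two slots' closed ends are 122 mm apart.
- plate_center (a point): Base plate, loose bare steel 64 x 90 x 8 mm (x, y, z), 0.25 to 0.46 kg, same either way round. Four 11.5 mm through holes at x = +-20, y = +-30 mm. This point: its middle, 4 mm above its underside. It lies on a timber bearer about 44 mm wide and 22 mm high under its middle, its two 90 mm sides overhanging by 7 to 13 mm, free below: grip it across the 64 mm.
- cleat_center (a point): T-shaped cleat, loose bare steel, 8 mm thick (x), 66 mm high (z, foot to head), 0.33 to 0.6 kg. Foot 80 mm wide (y), 20 high; head 116 wide, 46 high, its ends the two ears, a 13 mm hole in each at y = +-44 mm. This point: its middle, 33 mm above the foot's edge. Starts standing in the rack on its foot, leaning 30 degrees, top away from the robot. Both faces alike.
- rack: Leaning rack, fixed, dark steel, 112 mm wide (y), 120 mm deep, 95 mm high; leaning to its +x; origin on the bench below the cleat's foot edge (42 mm up). The cleat rests in a trough (lip 7 mm high, 6 mm before its front) and back on two bars 12 mm wide at y = +-50 mm, 60 mm long; between them its back is free. Drawn out along its own z by 20 mm it is free.
- hammer: Bystander: chipping hammer lying on the bench, 260 mm long, wooden handle along its x; origin at bench level, near its middle.
- wire_brush: Bystander: wire brush lying on its side on the bench, 260 mm long along its x, 28 mm high; origin at bench level.
- tin: Bystander: steel tin standing on the bench, 74 mm across, 75 mm high; origin at the centre of its underside.
There are look-alikes about, which are no part of the job. What is shaped like the part that bears plate_center but red or turquoise is not meant.

How it is judged (in metres and radians):
On the way, in this order (a step that is already met when the one before it is completed fails the run):
1. the base plate lies flat on the rest bars, on both dowels (x of plate_center in the frame of jig_seat between -0.003 and 0.003 m and y of plate_center in the frame of jig_seat between -0.003 and 0.003 m and z of plate_center in the frame of jig_seat between 0.002 and 0.006 m and angle between the z axis of plate_center and the z axis of jig_seat, either way round below 0.035 rad and angle between the y axis of plate_center and the y axis of jig_seat, either way round below 0.06 rad), for 0.2 s.
2. the cleat stands upright on the plate with both ears in the slots (all of step 1 and x of cleat_center in the frame of jig_seat between -0.003 and 0.003 m and y of cleat_center in the frame of jig_seat between -0.005 and 0.005 m and z of cleat_center in the frame of jig_seat between 0.039 and 0.043 m and angle between cleat_center's own z axis and vertical below 0.061 rad and angle between the y axis of cleat_center and the y axis of jig_seat, either way round below 0.061 rad), for 0.2 s.
At the end, for the whole second after the job is handed in: Plate flat on the rest bars (2 deg), both dowels in its holes, middle within 3 mm sideways, 2 mm in height. Cleat on it, foot down, upright and in the slots' plane (3.5 deg), within 3 mm across, 5 mm along, 2 mm in height. Both released, at rest; bystanders moved under 30 mm (all of step 2 and contact force between the fingers and plate below 0.05 N and contact force between the fingers and cleat below 0.05 N and linear speed of each of plate, cleat below 0.02 m/s); the robot touches nothing.
It fails at once if the hammer, wire brush or tin is moved more than 30 mm or the tin is knocked over (distance of any of hammer, wire_brush, tin from where it was at the start of the episode above 0.03 m or angle between tin's own z axis and vertical above 0.6 rad).
It fails at once if the plate or the cleat is dropped (falls free faster than 0.5 m/s, about 13 mm of fall) ((linear speed of plate above 0.5 m/s and contact force between the fingers and plate below 0.05 N) or (linear speed of cleat above 0.5 m/s and contact force between the fingers and cleat below 0.05 N)).
It also fails if it takes over 61 s, if anything falls off the work surface, if the arm or the gripper's body presses on something with over 40 N, if the wrist force passes 120 N, or if a joint passes its speed limit or range.

ROBOT

A 7-joint arm with a two-finger parallel gripper is mounted at the origin on the work surface. World frame = base frame: x ahead of the robot, y to its left, z up, the work surface at z = 0. Lengths are in mm, angles in rad, forces in N, time in s.
With the tool pointing down it reaches from about 350 to 900 mm from the base axis. Payload 7.2 kg.
Tool frame: the origin (TCP) lies on the front face of the gripper's body, between the roots of the fingers; the fingertips stand 80 mm ahead of it and the grasp point (between the pads) lies 61 mm ahead of it; z points along the fingers, y is the line along which they close (so a half turn about z gives the same grasp; the last joint's range is limited). The gripper opens to 88 mm and grips with 3 to 60 N. Pads are 20 mm wide; open, the fingers measure 115 mm over their backs; the gripper's body (75 mm by 178 mm) begins 61 mm behind the grasp point.
Start: joints at [-0.068, 0.411, -0.013, 1.596, 0.006, 1.134, -0.082], TCP at [625.001, -0.011, 302.653] pointing down, gripper open.
Joint ranges: [-2.95, 2.95], [-0.29, 1.99], [-1.47, 1.44], [0.14, 2.54], [-1.03, 4.17], [0.13, 1.85], [-2.86, 2.86]. Speed limits (rad/s): [2.39, 2.39, 3.01, 3.01, 3.14, 3.14, 3.14].

INTERFACE

Orientations are given as a 3x3 rotation matrix whose columns are the frame's x, y, z axes.
In Python, from workcell import * gives the robot as it stands.
- The arm moves only by the shell command python3 -m handwheel 'ROWS' [FORCE]. ROWS is JSON, a list of rows, each an object with "dp": the shift along the tool's x, y, z in m, a list of three; "yaw": the turn about the tool's z in rad; "hand": the closure, from 0 (fully open) to 1 (shut). In form: [{"dp": [x, y, z], "yaw": yaw, "hand": hand}, ...]. A call has 1 to 12 rows; each row is the pose to reach, as a shift and turn from the pose commanded when the call began, along the tool's axes at that moment; what a row does not reach only later rows make up. A row lasts 1/8 s, in which the tool goes at most 62.5 mm and 10.7 degrees, less where a joint would pass 70% of its speed; a pose out of reach is approached as far as the arm can. A call with a gripper value outside its range is refused whole. The fingers move at their own pace and stop on an object; FORCE is the grip in N (left out, the last holds). Time passes only in rows, so rows that repeat a pose let the fingers close. It gives the time, the measured TCP pose, the force, the opening and the grip force at its end, in the units of the state.
- get_state(): the state, without advancing time (a new reading comes with each control period).
- grab_frame(name): name is "scene" or "side" or "wrist"; returns (picture, depth): 384x512x3 uint8, red, green, blue; 384x512 float32, mm along the optical axis (not along the pixel's ray), 0 where there is no reading.
- camera_params(name): a dict with "camera_matrix" (3x3 intrinsics, pixels), "R" (3x3) and "t" (3): a world point X has camera coordinates R X + t; the wrist camera has in their place "hand_eye" (4x4, takes a point from camera to tool coordinates, whose origin is the TCP and whose axes are the flange's). Camera axes: x right, y down, z forward; pixel columns grow to the right and rows downward; lengths in mm; the calibration is good to about 2 mm. A picture is of the moment at which its call begins: read the wrist's pose just before it. camera_params takes no time and is no camera call.
- hand_in(): hands the job in; it is judged then, once.
The state is a dict: "time_s": time; "joint_pos": joint angles; "dq": joint speeds; "joint_efforts": joint torques, N m; "eef_pos": TCP position; "tcp_rot": TCP orientation; "ft_force": force on the tool from outside, world axes, zero at the start; "torque": the same for the moment, N m; "width": opening from 0.0 (shut) to 1.0 (fully open); "finger_force": force on a finger pad.
Only numpy, scipy, OpenCV 4.12 (cv2) and the standard library are available. Lean on these libraries where they do the work, as an engineer would, in place of code of your own. Each camera call takes 0.05 s, during which the arm holds its last target. There are 200 camera calls.

## Working session

There is one attempt and no reset: what is moved stays moved. The work goes in short steps, Python scripts to look and compute and a shell command to move; the robot and the scene stay as the last step left them, time stands still between calls to the robot, and variables do not carry over. Pictures are saved under pics/ and viewed, at most 14 in all, crops included, and the job is handed in when it is done.

```bash
mkdir -p pics
cat > h.py <<'E'
from workcell import *
import numpy as np, cv2
np.set_printoptions(precision=1,suppress=True)
def cam(name):
    st=get_state(); im,d=grab_frame(name); p=camera_params(name)
    K=np.array(p["camera_matrix"])
    if name=="wrist":
        H=np.array(p["hand_eye"]); Rt=np.array(st["tcp_rot"]); 
        Rc=Rt@H[:3,:3]; c=Rt@H[:3,3]+np.array(st["eef_pos"])
    else:
        R=np.array(p["R"]); Rc=R.T; c=-R.T@np.array(p["t"])
    return im,d,K,Rc,c
def cloud(d,K,Rc,c):
    v,u=np.mgrid[:d.shape[0],:d.shape[1]]
    P=np.stack([(u-K[0,2])/K[0,0]*d,(v-K[1,2])/K[1,1]*d,d],-1)
    return P@Rc.T+c
def ray(uv,K,Rc,c,z):
    uv=np.atleast_2d(uv).astype(float)
    r=np.c_[(uv[:,0]-K[0,2])/K[0,0],(uv[:,1]-K[1,2])/K[1,1],np.ones(len(uv))]@Rc.T
    return c+r*((z-c[2])/r[:,2])[:,None]
def save(n,im): cv2.imwrite("pics/"+n,im[:,:,::-1])
E
python3 - <<'E'
from h import *
s=get_state();print(s)
for n in("scene","side","wrist"):
    im,d,K,Rc,c=cam(n); save(n+"0.png",im); np.savez(n+"0.npz",im=im,d=d,K=K,Rc=Rc,c=c); print(n,c,K[0,0],Rc.tolist(),(d>0).mean())
E
```

```text
{'time_s': 0.0, 'joint_pos': array([-0.1,  0.4, -0. ,  1.6,  0. ,  1.1, -0.1]), 'dq': array([ 0.,  0.,  0.,  0., -0., -0.,  0.]), 'joint_efforts': array([ -0. , -58.8,   0.6, -29.1,  -0.1,   0. ,   0. ]), 'eef_pos': array([624.6,  -0. , 301.8]), 'tcp_rot': array([[ 0.,  1., -0.],
       [ 1., -0., -0.],
       [-0., -0., -1.]]), 'ft_force': array([-0.3,  0.7, -0.8]), 'torque': array([ 0., -0., -0.]), 'finger_force': 0.0, 'width': 0.9983475636036038}
scene [1131.1 -438.9  752.6] 368.2678654265453 [[0.6451804522776394, 0.5204051350526624, -0.5593931349325274], [0.7640088679551239, -0.4449148213170602, 0.46726999845735717], [-0.005712590021237356, -0.7288547847021578, -0.6846444837519841]] 0.9958343505859375
side [113.1 662.5 851.3] 370.52622014194026 [[-0.7793876333466243, -0.45199722703073525, 0.4338818084949795], [-0.6261858499708718, 0.5385955884623319, -0.5637429142660433], [0.02112340603702286, -0.7110649048050682, -0.7028090088153075]] 0.996185302734375
wrist [624.8  79.4 383.1] 284.60351921404515 [[0.9999992300014352, 0.0010280096960412276, -0.0006951205650961527], [0.0007826547723795581, -0.9571487159759309, -0.2895957923677978], [-0.0009630410388171572, 0.28959502534002585, -0.9571487835494885]] 0.9961140950520834
```

View pics/scene0.png

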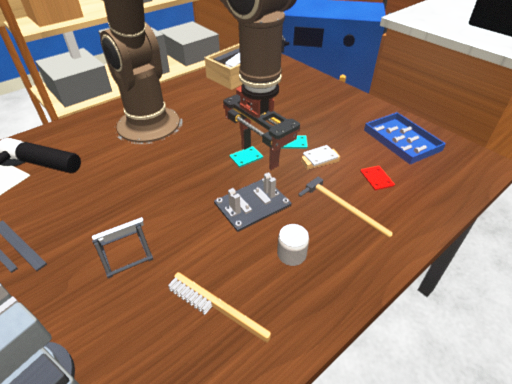

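View pics/side0.png

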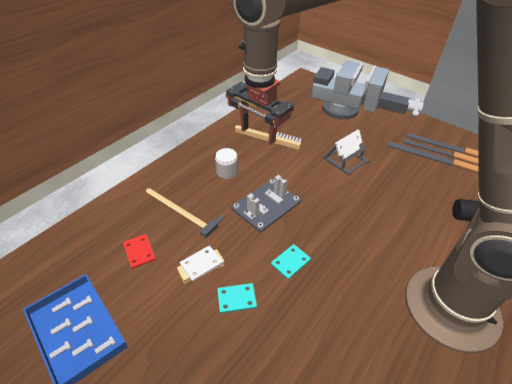

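The plate on its timber bearer is at scene (321,156) and side (201,263). The jig is at scene (253,203), and the rack with the cleat is at scene (122,247) and side (348,148). Next I measure them from the depth.

Run:
```python
from h import *
for n,pts in (("scene",dict(plate=(321,156),jig=(253,203),rack=(122,230),tin=(293,235),ham=(313,187),hamend=(388,232),br1=(178,276),br2=(266,334))),("side",dict(plate=(201,263),jig=(267,205),rack=(348,146),tin=(227,157)))):
    z=np.load(n+"0.npz"); P=cloud(z["d"],z["K"],z["Rc"],z["c"])
    for k,(u,v) in pts.items(): print(n,k,P[v,u])
    im=z["im"].astype(int); mx=im.max(2); mn=im.min(2)
    def box(c,r): return (np.hypot(P[...,0]-c[0],P[...,1]-c[1])<r)
    # plate: points 24..36 high around
    pc=P[pts["plate"][1],pts["plate"][0]]
    m=box(pc,90)&(P[...,2]>24)&(P[...,2]<38)&(mx-mn<50)&(mn>110)
    q=P[m][:,:2].astype(np.float32); print(" plate",cv2.minAreaRect(q),np.median(P[m][:,2]),m.sum())
    pc=P[pts["jig"][1],pts["jig"][0]]
    m=box(pc,130)&(P[...,2]>7)&(P[...,2]<17)
    q=P[m][:,:2].astype(np.float32); print(" jig",cv2.minAreaRect(q),m.sum())
    m=box(pc,130)&(P[...,2]>66)&(P[...,2]<90); q=P[m][:,:2].astype(np.float32); print(" posts",cv2.minAreaRect(q),m.sum(),P[m][:,2].max())
    pc=P[pts["rack"][1],pts["rack"][0]]
    m=box(pc,110)&(P[...,2]>45)&(mn>120); Q=P[m]; ce=Q.mean(0); w,V=np.linalg.eigh(np.cov((Q-ce).T)); print(" cleat",ce,m.sum(),np.sqrt(w)); print(V.T, Q.min(0),Q.max(0))
```

```text
scene plate [562.8 309.5  29.5]
scene jig [566.5  25.9   8.2]
scene rack [ 491.1 -315.4   84.3]
scene tin [759.9 -12.   75.1]
scene ham [637.2 195.6  17.4]
scene hamend [879.1 220.6  14.3]
scene br1 [ 650.4 -268.5   29.4]
scene br2 [ 882.5 -204.5   27.3]
 plate ((555.8492431640625, 315.7865295410156), (96.58460998535156, 67.07080841064453), 74.64483642578125) 28.52209894894122 378
 jig ((562.811767578125, 25.5303955078125), (181.9077606201172, 132.272705078125), 83.01315307617188) 1542
 posts ((562.96533203125, 26.207592010498047), (134.02110290527344, 37.50848388671875), 82.1369857788086) 146 77.59131785551278
 cleat [ 486.3 -326.8   84.7] 380 [ 2.1 19.1 30.5]
[[ 0.9 -0.2 -0.4]
 [ 0.4 -0.2  0.9]
 [-0.2 -1.  -0.1]] [ 459.7 -380.6   45.5] [ 507.6 -267.   102.4]
side plate [552.7 318.4  31.1]
side jig [554.9  33.8  13.4]
side rack [ 475.7 -305.8   77.7]
side tin [749.5  -2.7  75.6]
 plate ((554.3399047851562, 312.8418884277344), (98.594970703125, 67.41238403320312), 76.15863037109375) 30.841198320173646 748
 jig ((563.7212524414062, 29.436660766601562), (182.79556274414062, 134.82601928710938), 82.5806884765625) 1282
 posts ((562.7008056640625, 28.362457275390625), (135.21170043945312, 38.19853973388672), 82.36942291259766) 135 80.35126619709865
 cleat [ 478.2 -315.    77.9] 451 [ 2.5 18.4 33.6]
[[ 0.8 -0.2 -0.5]
 [ 0.5 -0.1  0.9]
 [-0.2 -1.  -0. ]] [ 450.1 -379.6   47.3] [ 507.  -259.1  105.3]
```

```bash
python3 -m handwheel '[{"dp":[0.03,-0.006,0.01],"yaw":0.04,"hand":0},{"dp":[0.08,-0.018,0.03],"yaw":0.1,"hand":0},{"dp":[0.13,-0.03,0.05],"yaw":0.15,"hand":0},{"dp":[0.18,-0.04,0.07],"yaw":0.2,"hand":0},{"dp":[0.23,-0.05,0.08],"yaw":0.25,"hand":0},{"dp":[0.28,-0.06,0.09],"yaw":0.26,"hand":0},{"dp":[0.31,-0.07,0.1],"yaw":0.26,"hand":0},{"dp":[0.315,-0.07,0.1],"yaw":0.26,"hand":0},{"dp":[0.315,-0.07,0.1],"yaw":0.26,"hand":0},{"dp":[0.315,-0.07,0.1],"yaw":0.26,"hand":0}]'
cat > plate.py <<'E'
from h import *
import sys
im,d,K,Rc,c=cam("wrist"); save(sys.argv[1],im)
s=get_state(); R=np.array(s["tcp_rot"]); t=np.array(s["eef_pos"])
P=cloud(d,K,Rc,c); i=im.astype(int)
m=(abs(P[...,2]-30)<7)&(i.max(2)-i.min(2)<45)&(i.min(2)>100)
m=m.astype(np.uint8); n,l,st,ce=cv2.connectedComponentsWithStats(m); k=1+st[1:,4].argmax(); m=(l==k).astype(np.uint8)
print(st[k],"z",np.median(P[l==k][:,2]))
cs,h=cv2.findContours(m,cv2.RETR_CCOMP,cv2.CHAIN_APPROX_NONE)
o=max(cs,key=cv2.contourArea)[:,0]; W=ray(o,K,Rc,c,30)[:,:2].astype(np.float32); r=cv2.minAreaRect(W); print("rect",r)
for a in cs:
    A=cv2.contourArea(a)
    if 20<A<2000 and len(a)!=len(o): print("hole",A,ray(a[:,0].mean(0),K,Rc,c,30)[0])
e=(np.r_[r[0],30]-t)@R; print("tcp",t,"tool-x",R[:,0],"offset in tool",e, s["ft_force"])
E
python3 plate.py w1.png
```

```text
time_s: 1.4
eef_pos: [556.1, 313.0, 203.1]
tcp_rot: [[0.26, 0.966, 0.001], [0.966, -0.26, -0.001], [-0.0, 0.001, -1.0]]
ft_force: [-1.3, -0.3, -0.4]
width: 1.002
finger_force: 0.0
[ 218  145   72   94 5968] z 29.051696792430818
rect ((556.5474853515625, 316.17144775390625), (90.4358901977539, 63.75621795654297), 76.12339782714844)
hole 95.5 [530.4 293.   30. ]
hole 93.5 [568.6 283.4  30. ]
hole 127.0 [544.6 350.3  30. ]
hole 129.0 [582.9 340.7  30. ]
tcp [556.  313.1 203.1] tool-x [ 0.3  1.  -0. ] offset in tool [  3.1  -0.4 173.1] [-0.5 -0.   0.6]
```

View pics/w1.png

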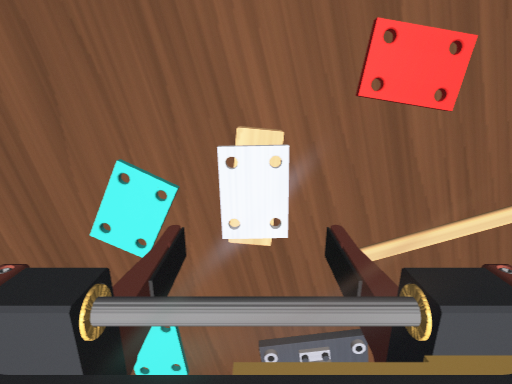

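The white plate is centred at pixel (253,192). It measures 90.4 x 63.8 mm with hole pitch about 60, matching the spec, so I descend and grip.

```bash
python3 -m handwheel '[{"dp":[0.003,0,0.03],"yaw":-0.02,"hand":0},{"dp":[0.0035,0,0.07],"yaw":-0.02,"hand":0},{"dp":[0.0035,0,0.095],"yaw":-0.02,"hand":0},{"dp":[0.0035,0,0.106],"yaw":-0.02,"hand":0},{"dp":[0.0035,0,0.106],"yaw":-0.02,"hand":0},{"dp":[0.0035,0,0.106],"yaw":-0.02,"hand":0.2},{"dp":[0.0035,0,0.106],"yaw":-0.02,"hand":0.4},{"dp":[0.0035,0,0.106],"yaw":-0.02,"hand":0.5},{"dp":[0.0035,0,0.106],"yaw":-0.02,"hand":0.5},{"dp":[0.0035,0,0.106],"yaw":-0.02,"hand":0.5}]' 35
python3 -m handwheel '[{"dp":[0,0,0],"yaw":0,"hand":0.5},{"dp":[0,0,-0.01],"yaw":0,"hand":0.5},{"dp":[0,0,-0.04],"yaw":0,"hand":0.5},{"dp":[0,0,-0.09],"yaw":0,"hand":0.5},{"dp":[0,0,-0.12],"yaw":0,"hand":0.5},{"dp":[0,0,-0.12],"yaw":0,"hand":0.5}]'
python3 - <<'E'
from h import *
z=np.load("scene0.npz")
im,d,K,Rc,c=cam("scene")
save("s1.png",cv2.resize(im[60:260,150:400],(750,600)))
E
```

```text
time_s: 2.7
eef_pos: [556.3, 318.6, 97.5]
tcp_rot: [[0.238, 0.971, 0.001], [0.971, -0.238, 0.001], [0.001, 0.001, -1.0]]
ft_force: [-0.7, -1.3, 6.4]
width: 0.722
finger_force: 35.0
time_s: 3.45
eef_pos: [556.8, 319.0, 219.3]
tcp_rot: [[0.238, 0.971, 0.004], [0.971, -0.238, 0.003], [0.003, 0.003, -1.0]]
ft_force: [-0.3, 0.7, -2.9]
width: 0.726
finger_force: 35.0
```

```bash
python3 -m handwheel '[{"dp":[-0.02,0.004,-0.02],"yaw":0,"hand":0.5},{"dp":[-0.06,0.014,-0.05],"yaw":-0.03,"hand":0.5},{"dp":[-0.11,0.025,-0.05],"yaw":-0.06,"hand":0.5},{"dp":[-0.16,0.036,-0.05],"yaw":-0.1,"hand":0.5},{"dp":[-0.21,0.048,-0.05],"yaw":-0.11,"hand":0.5},{"dp":[-0.26,0.06,-0.05],"yaw":-0.11,"hand":0.5},{"dp":[-0.31,0.071,-0.05],"yaw":-0.11,"hand":0.5},{"dp":[-0.35,0.08,-0.05],"yaw":-0.11,"hand":0.5},{"dp":[-0.37,0.085,-0.05],"yaw":-0.11,"hand":0.5},{"dp":[-0.37,0.085,-0.05],"yaw":-0.11,"hand":0.5},{"dp":[-0.37,0.085,-0.05],"yaw":-0.11,"hand":0.5}]'
python3 - <<'E'
from h import *
im,d,K,Rc,c=cam("wrist"); save("w2.png",im); np.savez("w2.npz",im=im,d=d,K=K,Rc=Rc,c=c)
s=get_state(); print(s["eef_pos"],s["tcp_rot"],c)
E
```

```text
time_s: 4.88
eef_pos: [550.0, -60.6, 266.4]
tcp_rot: [[0.129, 0.992, -0.001], [0.992, -0.129, 0.001], [0.0, -0.001, -1.0]]
ft_force: [0.2, -0.0, -2.2]
width: 0.728
finger_force: 35.0
[550.2 -60.2 266.4] [[ 0.1  1.  -0. ]
 [ 1.  -0.1  0. ]
 [ 0.  -0.  -1. ]] [560.4  18.1 347.6]
```

View pics/w2.png

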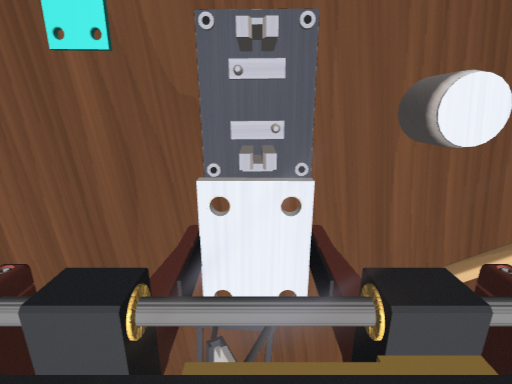

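The picture shows the held plate with near holes at (220,206) and (291,206). The jig above it has dowels near (238,70) and (276,128), rest bars at (257,68) and (258,130), and slots at (257,28) and (258,158). I now work these out in the tool frame.

Run:
```python
from h import *
z=np.load("w2.npz"); im,d,K,Rc,c=[z[k] for k in("im","d","K","Rc","c")]
s=get_state(); R=np.array(s["tcp_rot"]); t=np.array(s["eef_pos"])
P=cloud(d,K,Rc,c); T=(P-t)@R
i=im.astype(int)
H=camera_params("wrist")["hand_eye"]; H=np.array(H)
def rt(uv,zt): # ray to tool plane z=zt
    uv=np.atleast_2d(uv).astype(float); r=np.c_[(uv[:,0]-K[0,2])/K[0,0],(uv[:,1]-K[1,2])/K[1,1],np.ones(len(uv))]@H[:3,:3].T
    return H[:3,3]+r*((zt-H[2,3])/r[:,2])[:,None]
# plate
reg=np.zeros(d.shape,bool); reg[172:290,190:322]=1
m=reg&(T[...,2]<75)&(T[...,2]>55)&(i.min(2)>150)
zt=np.median(T[m][:,2]); print("plate top z_tool",zt, np.polyfit(T[m][:,0],T[m][:,2],1),np.polyfit(T[m][:,1],T[m][:,2],1))
cs,h=cv2.findContours(m.astype(np.uint8),cv2.RETR_CCOMP,cv2.CHAIN_APPROX_NONE)
for a in cs:
    A=cv2.contourArea(a)
    if 80<A<1000: print("hole",A,a[:,0].mean(0),rt(a[:,0].mean(0),zt)[0])
o=max(cs,key=cv2.contourArea)[:,0]; W=rt(o,zt); 
print("plate x max",np.percentile(W[:,0],99),"y",[(np.round(W[(W[:,0]>a)&(W[:,0]<a+10)][:,1].min(),1),np.round(W[(W[:,0]>a)&(W[:,0]<a+10)][:,1].max(),1)) for a in (0,15,30)])
# jig
T20=t[2]-20
g=i.min(2)
for nm,(u0,u1,v0,v1) in dict(barA=(222,292,52,86),barB=(222,292,114,146)).items():
    m=np.zeros(g.shape,np.uint8); m[v0:v1,u0:u1]=(g[v0:v1,u0:u1]>130)
    cs,_=cv2.findContours(m,cv2.RETR_EXTERNAL,cv2.CHAIN_APPROX_NONE); o=max(cs,key=cv2.contourArea)
    r=cv2.minAreaRect(rt(o[:,0],T20)[:,:2].astype(np.float32)); print(nm,r)
hgt=P[...,2]
m=np.zeros(g.shape,bool); m[2:190,190:330]=(abs(hgt[2:190,190:330]-12)<5)&(i.max(2)[2:190,190:330]<110)
cs,_=cv2.findContours(m.astype(np.uint8),cv2.RETR_EXTERNAL,cv2.CHAIN_APPROX_NONE); o=max(cs,key=cv2.contourArea)
print("base",cv2.minAreaRect(rt(o[:,0],t[2]-12)[:,:2].astype(np.float32)))
print("approx dowels",rt([(238,70),(276,128)],t[2]-34),"screws",rt([(206,20),(308,19),(214,170),(302,169)],t[2]-12).tolist())
for u0,u1,v0,v1 in((225,290,2,55),(225,290,140,178)):
    q=hgt[v0:v1,u0:u1]; mm=(q>70)&(q<85); v,u=np.nonzero(mm); print("post",mm.sum(),T[v0:v1,u0:u1][mm].mean(0),T[v0:v1,u0:u1][mm].min(0),T[v0:v1,u0:u1][mm].max(0))
save("w2c.png",cv2.resize(im[45:150,210:310],None,fx=5.5,fy=5.5,interpolation=cv2.INTER_CUBIC))
```

```text
plate top z_tool 68.50411807882902 [ 0.  68.5] [ 0.  68.5]
hole 323.5 [291.1 205.8] [27.6 20.1 68.5]
hole 330.5 [219.4 205.5] [ 27.7 -19.7  68.5]
plate x max 42.32515791399738 y [(np.float64(-32.0), np.float64(32.0)), (np.float64(-31.7), np.float64(32.3)), (np.float64(-31.6), np.float64(32.3))]
barA ((120.28345489501953, 1.812448501586914), (60.64177703857422, 19.52878761291504), 89.95134735107422)
barB ((56.021522521972656, 2.323240280151367), (60.590293884277344, 19.809175491333008), 89.95526123046875)
base ((88.54753875732422, 2.604351043701172), (129.08570861816406, 178.23422241210938), 89.48352813720703)
approx dowels [[116.7 -17.2 232.4]
 [ 59.2  22.7 232.4]] screws [[167.27178733588204, -50.89504253481193, 254.4489285562761], [168.28093187414433, 55.0598597527051, 254.4489285562761], [8.542603103957276, -49.081508952897266, 254.4489285562761], [9.84028147565266, 56.52279812141314, 254.4489285562761]]
post 699 [145.7   2.  192.1] [137.6 -16.2 188.8] [154.2  20.  196.5]
post 449 [ 30.1   2.8 191.9] [ 22.  -14.6 188.8] [ 38.3  20.4 196.4]
```

View pics/w2c.png

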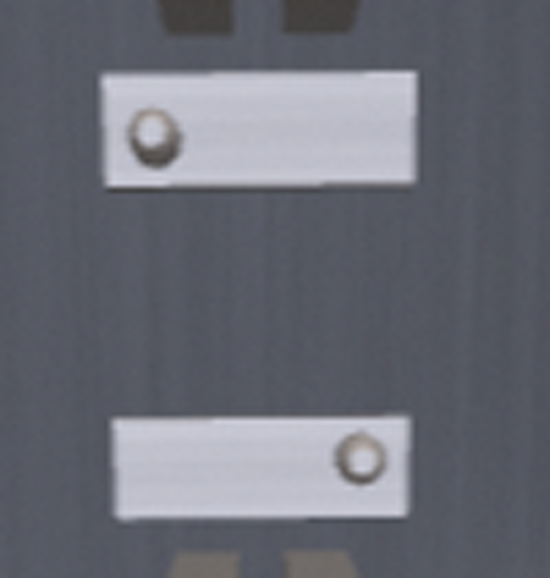

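Dowel tips refined at pixels (237.6,68.6) and (275.8,128.6), which gives a spacing of (59.7,-40) against the expected (60,-40). The target shift is therefore (0.0907, 0.0021).

```bash
python3 -m handwheel '[{"dp":[0.03,0.001,0.01],"yaw":-0.004,"hand":0.5},{"dp":[0.07,0.002,0.03],"yaw":-0.004,"hand":0.5},{"dp":[0.0907,0.0021,0.05],"yaw":-0.004,"hand":0.5},{"dp":[0.0907,0.0021,0.08],"yaw":-0.004,"hand":0.5},{"dp":[0.0907,0.0021,0.11],"yaw":-0.004,"hand":0.5},{"dp":[0.0907,0.0021,0.13],"yaw":-0.004,"hand":0.5},{"dp":[0.0907,0.0021,0.145],"yaw":-0.004,"hand":0.5},{"dp":[0.0907,0.0021,0.15],"yaw":-0.004,"hand":0.5},{"dp":[0.0907,0.0021,0.15],"yaw":-0.004,"hand":0.5},{"dp":[0.0907,0.0021,0.15],"yaw":-0.004,"hand":0.5}]'
python3 - <<'E'
from h import *
im,d,K,Rc,c=cam("wrist"); s=get_state(); R=np.array(s["tcp_rot"]); t=np.array(s["eef_pos"]); T=(cloud(d,K,Rc,c)-t)@R
print(t,R)
z=t[2]-T[...,2]; m=np.zeros(d.shape,bool); m[:290]=1
m&=(abs(T[...,0])<75)&(abs(T[...,1])<30)
for lo,hi,w in((73,80,"post top"),):
    q=T[m&(T[...,2]>t[2]-hi)&(T[...,2]<t[2]-lo)]; a=q[q[:,0]>40]; b=q[q[:,0]<-40]
    for k in(a,b):
        if len(k): print(w,len(k),k.min(0),k.max(0),k.mean(0))
save("w3.png",im)
E
```

```text
time_s: 6.18
eef_pos: [564.8, 28.5, 117.4]
tcp_rot: [[0.126, 0.992, 0.001], [0.992, -0.126, 0.0], [0.0, 0.001, -1.0]]
ft_force: [0.3, 0.8, -2.9]
width: 0.724
finger_force: 35.0
[564.8  28.5 117.5] [[ 0.1  1.   0. ]
 [ 1.  -0.1  0. ]
 [ 0.   0.  -1. ]]
post top 1928 [ 48.  -19.6  40.5] [64.4 16.6 44.5] [56.5 -1.4 42.5]
```

View pics/w3.png

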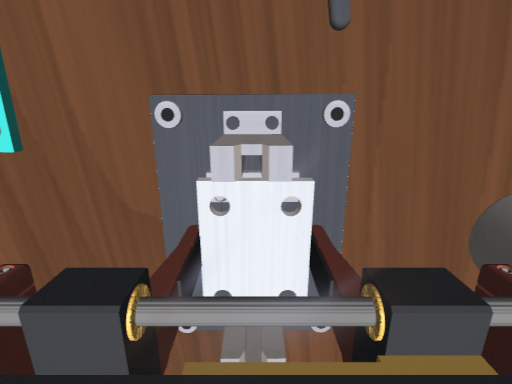

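The post now reads at tool y of about -1.4 against the plate centre at +0.2, and the dowel is visible through the hole at (221,199). I shift by -1.2 mm and lower slowly.

```bash
python3 -m handwheel '[{"dp":[0.0004,-0.0012,0],"yaw":-0.002,"hand":0.5},{"dp":[0.0004,-0.0012,0.004],"yaw":-0.002,"hand":0.5},{"dp":[0.0004,-0.0012,0.008],"yaw":-0.002,"hand":0.5},{"dp":[0.0004,-0.0012,0.011],"yaw":-0.002,"hand":0.5},{"dp":[0.0004,-0.0012,0.013],"yaw":-0.002,"hand":0.5},{"dp":[0.0004,-0.0012,0.013],"yaw":-0.002,"hand":0.5}]'
python3 -m handwheel '[{"dp":[0,0,0.002],"yaw":0,"hand":0.5},{"dp":[0,0,0.004],"yaw":0,"hand":0.5},{"dp":[0,0,0.006],"yaw":0,"hand":0.5},{"dp":[0,0,0.006],"yaw":0,"hand":0.5}]'
```

```text
time_s: 6.98
eef_pos: [563.3, 29.1, 103.5]
tcp_rot: [[0.124, 0.992, -0.0], [0.992, -0.124, 0.0], [0.0, -0.0, -1.0]]
ft_force: [-0.2, 0.2, -2.4]
width: 0.727
finger_force: 35.0
time_s: 7.48
eef_pos: [563.3, 29.1, 97.5]
tcp_rot: [[0.123, 0.992, 0.0], [0.992, -0.123, 0.0], [0.0, 0.0, -1.0]]
ft_force: [0.8, 0.8, -3.5]
width: 0.725
finger_force: 35.0
```

Bottom is about 1 mm above the bars with no contact force, so the dowels are in the holes.

```bash
python3 -m handwheel '[{"dp":[0,0,0.001],"yaw":0,"hand":0.5},{"dp":[0,0,0.0015],"yaw":0,"hand":0.5},{"dp":[0,0,0.002],"yaw":0,"hand":0.5},{"dp":[0,0,0.002],"yaw":0,"hand":0.5}]'
```

```text
time_s: 7.98
eef_pos: [563.4, 29.2, 95.7]
tcp_rot: [[0.123, 0.992, 0.0], [0.992, -0.123, 0.0], [0.0, 0.0, -1.0]]
ft_force: [2.0, 2.1, -0.9]
width: 0.726
finger_force: 35.0
```

```bash
python3 -m handwheel '[{"dp":[0,0,0.0006],"yaw":0,"hand":0.5},{"dp":[0,0,0.0006],"yaw":0,"hand":0.5},{"dp":[0,0,0.0006],"yaw":0,"hand":0.25},{"dp":[0,0,0.0006],"yaw":0,"hand":0.1},{"dp":[0,0,0.0006],"yaw":0,"hand":0.05},{"dp":[0,0,-0.005],"yaw":0,"hand":0.05},{"dp":[0,0,-0.03],"yaw":0,"hand":0.05},{"dp":[0,0,-0.08],"yaw":0,"hand":0},{"dp":[-0.05,0,-0.13],"yaw":0,"hand":0},{"dp":[-0.08,0,-0.15],"yaw":0,"hand":0},{"dp":[-0.08,0,-0.15],"yaw":0,"hand":0}]'
cat > jigchk.py <<'E'
from h import *
import sys
im,d,K,Rc,c=cam("wrist"); save(sys.argv[1],im); s=get_state(); R=np.array(s["tcp_rot"]); t=np.array(s["eef_pos"]); W=cloud(d,K,Rc,c); T=(W-t)@R
i=im.astype(int)
m=(abs(W[...,2]-28)<5)&(i.min(2)>150)&(np.hypot(W[...,0]-563,W[...,1]-28)<75)
n,l,st,ce=cv2.connectedComponentsWithStats(m.astype(np.uint8)); k=1+st[1:,4].argmax(); m=(l==k)
cs,_=cv2.findContours(m.astype(np.uint8),cv2.RETR_EXTERNAL,cv2.CHAIN_APPROX_NONE); o=max(cs,key=cv2.contourArea)[:,0]
wr=ray(o,K,Rc,c,28); tr=(wr-t)@R
print("plate",cv2.minAreaRect(tr[:,:2].astype(np.float32)),"world",wr.mean(0))
A=np.c_[W[m][:,:2]-W[m][:,:2].mean(0),np.ones(m.sum())]; print("plane",np.round(np.linalg.lstsq(A,W[m][:,2],rcond=None)[0],4))
q=(abs(W[...,2]-76)<5)&(np.hypot(W[...,0]-563,W[...,1]-28)<85); Q=T[q]; mid=Q[:,0].mean()
for k in(Q[Q[:,0]>mid],Q[Q[:,0]<mid]): print("post",len(k),k.min(0),k.max(0))
print(t,R[:,0],s["ft_force"])
E
python3 jigchk.py w4.png
```

```text
time_s: 9.35
eef_pos: [553.9, -53.9, 248.4]
tcp_rot: [[0.129, 0.992, 0.005], [0.992, -0.129, -0.001], [-0.001, 0.005, -1.0]]
ft_force: [-0.4, 0.5, -0.3]
width: 0.999
finger_force: 0.0
plate ((78.25309753417969, -0.5665931701660156), (63.47274398803711, 89.14972686767578), 89.84711456298828) world [563.5  27.9  28. ]
plane [ 0.   0.  27.1]
post 741 [128.8 -18.5 169.4] [145.5  17.4 175.9]
post 488 [ 12.8 -17.8 169.8] [ 29.4  17.8 175.9]
[553.5 -51.6 246.9] [0.1 1.  0. ] [-0.6  0.5  0.1]
```

View pics/w4.png

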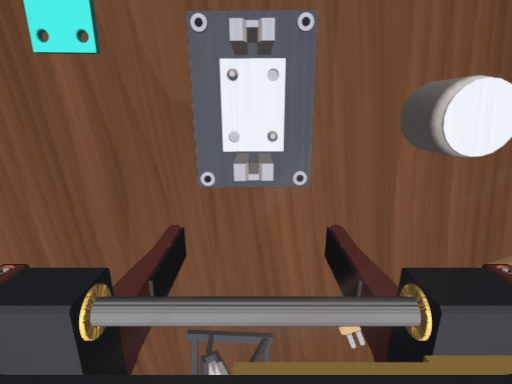

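The plate is seated with both dowels showing in its holes at (232,75) and (272,136), level and within about 1 mm of the post centre. Next I go to the rack.

```bash
python3 -m handwheel '[{"dp":[-0.03,-0.004,0],"yaw":0.0,"hand":0},{"dp":[-0.08,-0.01,0],"yaw":0.06,"hand":0},{"dp":[-0.13,-0.017,0],"yaw":0.06,"hand":0},{"dp":[-0.18,-0.024,0],"yaw":0.06,"hand":0},{"dp":[-0.23,-0.03,0],"yaw":0.06,"hand":0},{"dp":[-0.265,-0.035,0],"yaw":0.06,"hand":0},{"dp":[-0.275,-0.036,0],"yaw":0.06,"hand":0},{"dp":[-0.275,-0.036,0],"yaw":0.06,"hand":0},{"dp":[-0.275,-0.036,0],"yaw":0.06,"hand":0}]'
cat > cleat.py <<'E'
from h import *
import sys
im,d,K,Rc,c=cam("wrist"); save(sys.argv[1],im); s=get_state(); R=np.array(s["tcp_rot"]); t=np.array(s["eef_pos"]); W=cloud(d,K,Rc,c); T=(W-t)@R
i=im.astype(int); np.savez("cl.npz",im=im,W=W,T=T)
m=(W[...,2]>45)&(W[...,2]<125)&(i.min(2)>140)&(np.hypot(W[...,0]-482,W[...,1]+321)<90)
n,l,st,ce=cv2.connectedComponentsWithStats(m.astype(np.uint8)); k=1+st[1:,4].argmax(); Q=T[l==k]; QW=W[l==k]
for nm,q in(("tool",Q),("world",QW)):
    w,V=np.linalg.eigh(np.cov((q-q.mean(0)).T)); print(nm,len(q),q.mean(0),"std",np.sqrt(w),"\n",np.round(V.T,3),"\n",q.min(0),q.max(0))
print(t,R[:,0])
E
python3 cleat.py w5.png
```

```text
time_s: 10.52
eef_pos: [484.5, -316.6, 245.3]
tcp_rot: [[0.18, 0.984, -0.0], [0.984, -0.18, 0.001], [0.001, -0.0, -1.0]]
ft_force: [-0.8, 0.3, -0.8]
width: 1.001
finger_force: 0.0
tool 4647 [ -0.5  -1.8 163.9] std [ 1.9 19.1 32.6] 
 [[-0.   0.8  0.5]
 [-0.   0.5 -0.8]
 [-1.  -0.   0. ]] 
 [-63.3 -24.8 143.1] [ 53.5  16.2 200.4]
world 4647 [ 482.7 -316.7   81.5] std [ 1.9 19.1 32.6] 
 [[ 0.8 -0.2 -0.5]
 [ 0.5 -0.1  0.8]
 [-0.2 -1.  -0. ]] 
 [ 452.8 -380.9   45. ] [ 508.3 -261.5  102.4]
[ 484.5 -316.8  245.4] [0.2 1.  0. ]
```

View pics/w5.png

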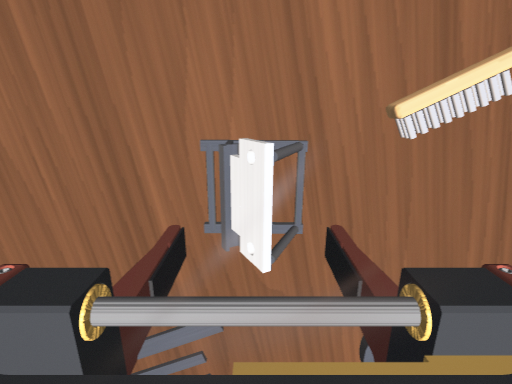

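The open-backed rack holds the cleat, with its top edge at columns 270-272 and rows 145-268. It spans -63 to 53 mm along tool x, so its centre is about -4.9 mm. I lower the fingers astride it and pull it upright as they close.

```bash
python3 -m handwheel '[{"dp":[-0.004,-0.005,0.03],"yaw":0,"hand":0},{"dp":[-0.0045,-0.006,0.06],"yaw":0,"hand":0},{"dp":[-0.0045,-0.006,0.085],"yaw":0,"hand":0},{"dp":[-0.0045,-0.006,0.093],"yaw":0,"hand":0},{"dp":[-0.0045,-0.006,0.093],"yaw":0,"hand":0.2},{"dp":[-0.0045,-0.008,0.093],"yaw":0,"hand":0.3},{"dp":[-0.0045,-0.012,0.093],"yaw":0,"hand":0.36},{"dp":[-0.0045,-0.016,0.093],"yaw":0,"hand":0.4},{"dp":[-0.0045,-0.02,0.093],"yaw":0,"hand":0.43},{"dp":[-0.0045,-0.02,0.093],"yaw":0,"hand":0.43}]' 12
python3 cleat.py w6.png
```

```text
time_s: 11.82
eef_pos: [462.9, -319.7, 152.9]
tcp_rot: [[0.183, 0.983, 0.0], [0.983, -0.183, -0.0], [-0.0, 0.0, -1.0]]
ft_force: [0.8, -0.3, 1.4]
width: 0.571
finger_force: 0.7
tool 8151 [19.5 12.2 67. ] std [ 2.  17.9 26.9] 
 [[-0.   0.9  0.4]
 [-0.3  0.4 -0.9]
 [-0.9 -0.1  0.3]] 
 [-46.5  -4.5  46.3] [ 60.7  31.2 107.8]
world 8151 [ 478.6 -302.8   85.9] std [ 2.  17.9 26.9] 
 [[ 0.9 -0.2 -0.4]
 [ 0.3 -0.4  0.9]
 [-0.3 -0.9 -0.3]] 
 [ 452.6 -365.9   45. ] [ 502.3 -260.9  106.6]
[ 463.1 -319.7  152.8] [ 0.2  1.  -0. ]
```

View pics/w6.png

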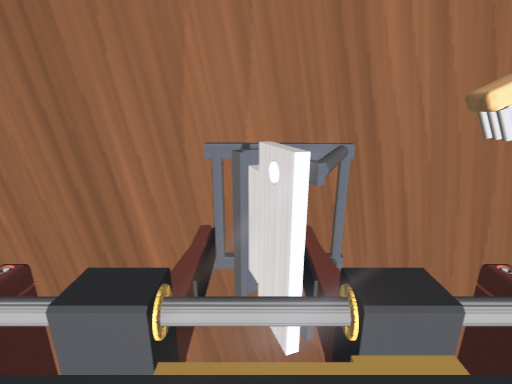

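The finger has begun to raise the cleat: its top is now at z=106.6 and it leans about 25°. I keep closing.

```bash
python3 -m handwheel '[{"dp":[0,0,0],"yaw":0,"hand":0.5},{"dp":[0,0,0],"yaw":0,"hand":0.58},{"dp":[0,0,0],"yaw":0,"hand":0.66},{"dp":[0,0,0],"yaw":0,"hand":0.74},{"dp":[0,0,0],"yaw":0,"hand":0.82},{"dp":[0,0,0],"yaw":0,"hand":0.9},{"dp":[0,0,0],"yaw":0,"hand":1},{"dp":[0,0,0],"yaw":0,"hand":1}]' 15
python3 cleat.py w7.png
```

```text
time_s: 12.88
eef_pos: [462.9, -319.5, 152.5]
tcp_rot: [[0.183, 0.983, -0.0], [0.983, -0.183, 0.0], [0.0, -0.0, -1.0]]
ft_force: [0.2, -0.2, -1.4]
width: 0.091
finger_force: 15.0
tool 2656 [28.3  0.1 45.7] std [ 2.4  7.7 22.1] 
 [[ 0.  -1.  -0.1]
 [-0.1 -0.1  1. ]
 [-1.  -0.  -0.1]] 
 [-13.1  -8.8  31.9] [ 60.6   4.2 107.5]
world 2656 [ 468.1 -291.8  106.8] std [ 2.4  7.7 22.1] 
 [[ 1.  -0.2 -0.1]
 [ 0.1  0.1  1. ]
 [-0.2 -1.   0.1]] 
 [ 455.  -332.7   45. ] [ 478.  -259.4  120.6]
[ 462.9 -319.6  152.5] [0.2 1.  0. ]
```

Width is 8.0 mm, so the cleat has swung flush and upright. I firm the grip and lift.

```bash
python3 -m handwheel '[{"dp":[0,0,0],"yaw":0,"hand":1},{"dp":[0,0,0],"yaw":0,"hand":1},{"dp":[0,0,-0.006],"yaw":0,"hand":1},{"dp":[0,0,-0.02],"yaw":0,"hand":1},{"dp":[0,0,-0.05],"yaw":0,"hand":1},{"dp":[0,0,-0.09],"yaw":0,"hand":1},{"dp":[0,0,-0.12],"yaw":0,"hand":1},{"dp":[0,0,-0.12],"yaw":0,"hand":1},{"dp":[0,0,-0.12],"yaw":0,"hand":1}]' 45
python3 - <<'E'
from h import *
im,d,K,Rc,c=cam("wrist"); save("w8.png",im); s=get_state(); R=np.array(s["tcp_rot"]); t=np.array(s["eef_pos"]); W=cloud(d,K,Rc,c); T=(W-t)@R; i=im.astype(int)
np.savez("w8.npz",im=im,T=T,d=d,t=t,R=R)
m=(abs(T[...,1])<25)&(T[...,2]>25)&(T[...,2]<130)&(i.min(2)>120)&(T[...,0]>12)
q=T[m]; print(len(q),q.min(0),q.max(0)); 
top=q[q[:,2]<np.percentile(q[:,2],60)]; print("top z hist",np.percentile(q[:,2],[5,20,40,60,80,95]))
for a in range(15,65,8):
    k=q[(q[:,0]>a)&(q[:,0]<a+8)]
    if len(k): k=k[k[:,2]<np.median(k[:,2])+3]; print(a,len(k),k[:,1].min(),k[:,1].max(),np.median(k[:,2]))
for n in("scene","side"):
    im,d,K,Rc,c=cam(n); W=cloud(d,K,Rc,c); T=(W-t)@R; i=im.astype(int)
    m=(np.abs(T[...,0])<66)&(abs(T[...,1])<25)&(T[...,2]>35)&(T[...,2]<125)&(i.min(2)>110); q=T[m]
    w,V=np.linalg.eigh(np.cov((q-q.mean(0)).T)); print(n,len(q),np.sqrt(w),"normal",np.round(V[:,0]*100),q.min(0),q.max(0))
    ys,xs=np.nonzero(m); save(n+"8.png",cv2.resize(im[ys.min()-25:ys.max()+25,xs.min()-30:xs.max()+30],None,fx=4,fy=4))
print(t)
E
```

```text
time_s: 14.05
eef_pos: [462.6, -319.2, 271.9]
tcp_rot: [[0.183, 0.983, -0.001], [0.983, -0.183, 0.001], [0.0, -0.001, -1.0]]
ft_force: [-0.5, -0.8, -3.5]
width: 0.086
finger_force: 45.0
1885 [12.1 -3.5 41.2] [60.5  4.5 89.9]
top z hist [42.5 43.  43.4 43.7 44.2 62. ]
15 248 -3.523396505629776 4.257524463970272 43.400040105668666
23 264 -3.488389016518301 4.190420372595956 43.42501231555269
31 273 -3.449036509432421 4.105634325334633 43.43976076482255
39 304 -3.3719669764986016 4.492650558549193 43.44102280130963
47 310 -3.339773438622211 4.402248912297737 43.490136089404544
55 233 -3.2699043027173285 4.365385826202776 43.51252800724883
scene 881 [ 2.  18.6 35.9] normal [  -0. -100.    2.] [-56.2  -6.8  42. ] [ 59.6  14.2 110.1]
side 309 [ 2.6 20.3 36.2] normal [ -1. 100.   3.] [-55.2 -15.2  38.4] [ 64.7  10.4 109. ]
[ 462.4 -319.1  271.3]
```

View pics/w8.png

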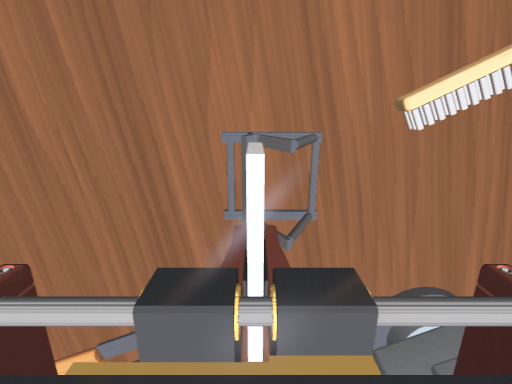

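The cleat hangs upright in the grip, seen edge-on at columns 246-264. In the tool frame its centre is at x≈+2.1 and its bottom at z=109.4. I carry it over to the jig.

```bash
python3 -m handwheel '[{"dp":[0.02,0.002,0],"yaw":0,"hand":1},{"dp":[0.06,0.006,0],"yaw":-0.03,"hand":1},{"dp":[0.11,0.011,0],"yaw":-0.059,"hand":1},{"dp":[0.16,0.016,0],"yaw":-0.059,"hand":1},{"dp":[0.21,0.021,0],"yaw":-0.059,"hand":1},{"dp":[0.26,0.026,0],"yaw":-0.059,"hand":1},{"dp":[0.31,0.031,0],"yaw":-0.059,"hand":1},{"dp":[0.343,0.035,0.01],"yaw":-0.059,"hand":1},{"dp":[0.3565,0.0358,0.03],"yaw":-0.059,"hand":1},{"dp":[0.3565,0.0358,0.055],"yaw":-0.059,"hand":1},{"dp":[0.3565,0.0358,0.057],"yaw":-0.059,"hand":1},{"dp":[0.3565,0.0358,0.057],"yaw":-0.059,"hand":1}]'
cat > fit.py <<'E'
from h import *
import sys
im,d,K,Rc,c=cam("wrist"); save(sys.argv[1],im); s=get_state(); R=np.array(s["tcp_rot"]); t=np.array(s["eef_pos"]); W=cloud(d,K,Rc,c); T=(W-t)@R; i=im.astype(int)
print(t,R[:,0],s["ft_force"])
v=np.arange(d.shape[0])[:,None]
q=T[(abs(W[...,2]-76)<4)&(T[...,0]>40)&(T[...,0]<75)&(abs(T[...,1])<30)]
print("post",len(q),q.min(0),q.max(0))
for lo,hi in((50,54),(54,58),(58,62)):
    k=np.sort(q[(q[:,0]>lo)&(q[:,0]<hi)][:,1]); g=np.diff(k); j=g.argmax() if len(g) else 0
    if len(k): print(" y",k[0],k[-1],"gap",k[j],k[j+1])
m=(T[...,2]<47)&(T[...,2]>38)&(i.min(2)>120)&(T[...,0]>15)&(abs(T[...,1])<12); k=T[m]; print("cleat y",k[:,1].min(),k[:,1].max(),"x max",k[:,0].max())
b=(abs(W[...,2]-12)<3)&(np.hypot(W[...,0]-563,W[...,1]-27)<125)&(i.max(2)<110)&(T[...,0]>30)
n,l,st,ce=cv2.connectedComponentsWithStats(b.astype(np.uint8)); k=1+st[1:,4].argmax(); Q=T[l==k]; print("base",[(Q[(Q[:,0]>a)&(Q[:,0]<a+8)][:,1].min().round(1),Q[(Q[:,0]>a)&(Q[:,0]<a+8)][:,1].max().round(1)) for a in(40,60,78)],"xmax",Q[:,0].max())
E
python3 fit.py w9.png
```

```text
time_s: 15.7
eef_pos: [563.5, 24.0, 215.6]
tcp_rot: [[0.125, 0.992, -0.001], [0.992, -0.125, -0.0], [-0.0, -0.001, -1.0]]
ft_force: [1.2, 1.4, -2.9]
width: 0.086
finger_force: 45.0
[563.9  24.  216.2] [0.1 1.  0. ] [ 0.7  0.1 -3.8]
post 678 [ 52.7 -19.  138.4] [ 68.8  17.  144.2]
 y -18.168950452598637 16.580187161954406 gap -7.427041520607413 5.821774926704465
 y -18.951250008040432 16.67386970919552 gap -7.367642393229248 5.0342391207145925
 y -18.792916329109858 16.49605714949198 gap -6.619696719127861 5.004879256841069
cleat y -4.134824280104608 3.8246347543784442 x max 60.41419196288661
base [(np.float64(-65.8), np.float64(63.7)), (np.float64(-65.2), np.float64(64.1)), (np.float64(-65.8), np.float64(64.0))] xmax 92.43977276566552
```

View pics/w9.png

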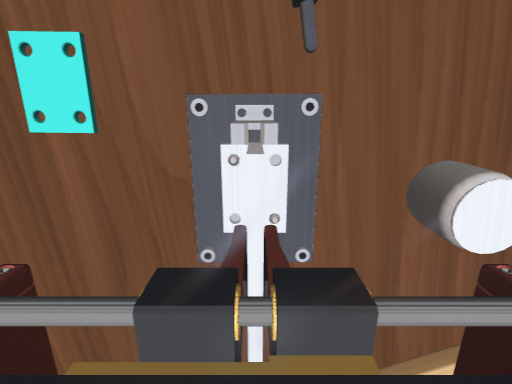

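Slot gap centre is at y=-1.0 and the cleat at about -0.1, while x agrees (2.5 against 2.4). I shift -0.9 mm and lower to just above the slots.

```bash
python3 -m handwheel '[{"dp":[0,-0.0009,0.01],"yaw":0,"hand":1},{"dp":[0,-0.0009,0.025],"yaw":0,"hand":1},{"dp":[0,-0.0009,0.038],"yaw":0,"hand":1},{"dp":[0,-0.0009,0.046],"yaw":0,"hand":1},{"dp":[0,-0.0009,0.046],"yaw":0,"hand":1},{"dp":[0,-0.0009,0.046],"yaw":0,"hand":1}]'
python3 fit.py w10.png
```

```text
time_s: 16.5
eef_pos: [562.9, 24.5, 169.9]
tcp_rot: [[0.125, 0.992, 0.0], [0.992, -0.125, 0.0], [0.0, 0.0, -1.0]]
ft_force: [0.7, -0.4, -3.9]
width: 0.089
finger_force: 45.0
[562.9  24.4 170. ] [0.1 1.  0. ] [ 0.3  0.5 -4. ]
post 1034 [ 52.6 -18.   93.1] [68.6 18.  98. ]
 y -17.341740629503448 17.970450859698197 gap -6.247813380579477 6.274019181083467
 y -17.950710347789574 17.90397132169012 gap -6.178528561378095 6.231304781796667
 y -17.778973481705727 17.80994708072496 gap -6.131718045824922 5.592393443263419
cleat y -3.8315760323714305 4.15999313714134 x max 60.467414125314775
base [(np.float64(49.5), np.float64(61.4)), (np.float64(43.7), np.float64(64.3)), (np.float64(43.2), np.float64(63.9))] xmax 91.97311464975756
```

The slot centre is at y=0.0 and the cleat at +0.1, so they're aligned. I lower slowly to just above the plate.

```bash
python3 -m handwheel '[{"dp":[0,0,0.004],"yaw":0,"hand":1},{"dp":[0,0,0.008],"yaw":0,"hand":1},{"dp":[0,0,0.012],"yaw":0,"hand":1},{"dp":[0,0,0.012],"yaw":0,"hand":1}]'
python3 -m handwheel '[{"dp":[0,0,0.004],"yaw":0,"hand":1},{"dp":[0,0,0.009],"yaw":0,"hand":1},{"dp":[0,0,0.014],"yaw":0,"hand":1},{"dp":[0,0,0.017],"yaw":0,"hand":1},{"dp":[0,0,0.018],"yaw":0,"hand":1},{"dp":[0,0,0.018],"yaw":0,"hand":1}]'
```

```text
time_s: 17.05
eef_pos: [562.5, 24.4, 157.2]
tcp_rot: [[0.125, 0.992, -0.0], [0.992, -0.125, -0.0], [-0.0, -0.0, -1.0]]
ft_force: [0.5, -0.7, -3.0]
width: 0.087
finger_force: 45.0
time_s: 17.8
eef_pos: [562.6, 24.4, 139.6]
tcp_rot: [[0.125, 0.992, -0.0], [0.992, -0.125, -0.0], [-0.0, -0.0, -1.0]]
ft_force: [-0.2, -0.6, -3.3]
width: 0.089
finger_force: 45.0
```

```bash
python3 -m handwheel '[{"dp":[0,0,0.001],"yaw":0,"hand":1},{"dp":[0,0,0.0015],"yaw":0,"hand":1},{"dp":[0,0,0.002],"yaw":0,"hand":1},{"dp":[0,0,0.002],"yaw":0,"hand":1}]'
```

```text
time_s: 18.3
eef_pos: [562.6, 24.4, 137.6]
tcp_rot: [[0.125, 0.992, -0.0], [0.992, -0.125, -0.0], [-0.0, -0.0, -1.0]]
ft_force: [0.1, -0.1, -3.7]
width: 0.091
finger_force: 45.0
```

```bash
python3 -m handwheel '[{"dp":[0,0,0.0005],"yaw":0,"hand":1},{"dp":[0,0,0.001],"yaw":0,"hand":1},{"dp":[0,0,0.001],"yaw":0,"hand":1}]'
```

```text
time_s: 18.68
eef_pos: [562.7, 24.4, 137.0]
tcp_rot: [[0.125, 0.992, 0.0], [0.992, -0.125, 0.0], [0.0, 0.0, -1.0]]
ft_force: [-1.4, -1.1, 1.9]
width: 0.087
finger_force: 45.0
```

The force rose from -3.7 to +1.9 N, so the cleat is on the plate. I release gently and rise.

```bash
python3 -m handwheel '[{"dp":[0,0,0],"yaw":0,"hand":0.85},{"dp":[0,0,0],"yaw":0,"hand":0.75},{"dp":[0,0,0],"yaw":0,"hand":0.7},{"dp":[0,0,-0.01],"yaw":0,"hand":0.7},{"dp":[0,0,-0.04],"yaw":0,"hand":0.7},{"dp":[0,0,-0.09],"yaw":0,"hand":0.7},{"dp":[-0.04,0,-0.13],"yaw":0,"hand":0.7},{"dp":[-0.08,0,-0.15],"yaw":0,"hand":0.5},{"dp":[-0.08,0,-0.15],"yaw":0,"hand":0.5},{"dp":[-0.08,0,-0.15],"yaw":0,"hand":0.5}]'
python3 - <<'E'
from h import *
im,d,K,Rc,c=cam("wrist"); a,da,Ka,Ra,ca=cam("side")
save("end.png",np.hstack([cv2.resize(im[:,120:400],(400,549)),cv2.resize(a[150:260,220:320],(400,440))[:549] if 0 else cv2.copyMakeBorder(cv2.resize(a[150:260,220:320],(400,440)),0,109,0,0,cv2.BORDER_CONSTANT)]))
W=cloud(d,K,Rc,c); i=im.astype(int)
m=(abs(W[...,2]-94)<8)&(np.hypot(W[...,0]-563,W[...,1]-27)<80)&(i.min(2)>120); q=W[m]; r=cv2.minAreaRect(q[:,:2].astype(np.float32)); print("cleat top z",np.median(q[:,2]),r)
A=np.c_[q[:,:2]-q[:,:2].mean(0),np.ones(len(q))]; k=abs(q[:,2]-np.median(q[:,2]))<2; print(np.linalg.lstsq(A[k],q[k,2],rcond=None)[0].tolist())
E
```

```text
time_s: 19.92
eef_pos: [552.6, -54.3, 286.9]
tcp_rot: [[0.125, 0.992, 0.0], [0.992, -0.125, 0.001], [0.001, 0.0, -1.0]]
ft_force: [0.0, -0.4, -0.6]
width: 0.497
finger_force: 0.0
cleat top z 93.1111873539715 ((563.5846557617188, 26.87619400024414), (115.22062683105469, 7.84885311126709), 83.17283630371094)
[0.010298805079126516, -0.0010802352788751037, 93.11835782049599]
```

View pics/end.png

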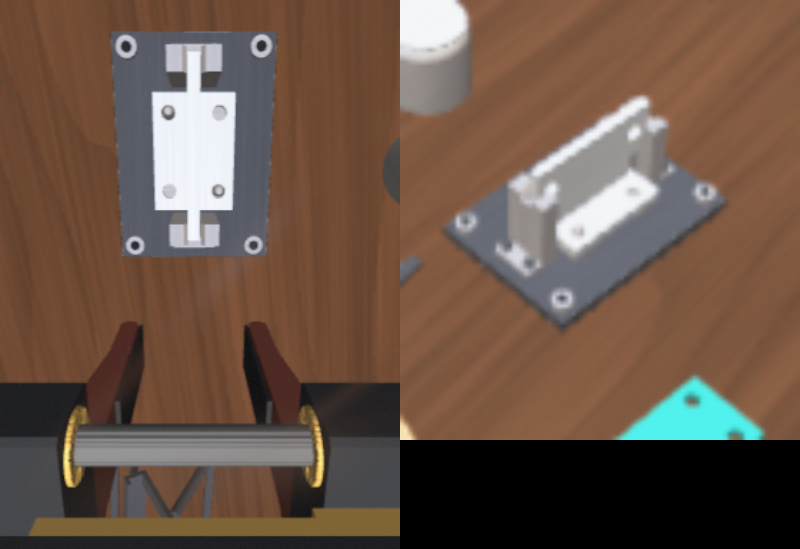

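The cleat stands upright with both ears in the slots: its top is at z≈93-94 and its centre at (563.6,26.9), which is the jig centre. The plate is flat on its dowels and the gripper is clear, so I hand in.

```bash
python3 -c "
from workcell import *
print(hand_in())"
```

```text
the job is handed in; nothing more can be done
None
```

The jig is loaded and handed in at about 20 s of the 61 s: the plate lies flat on both dowels, the cleat stands upright with its ears in the slots, and both are released; the hand-in returned no verdict.

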